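Seasonings into their own dishes

TASK

Sort out the seasonings on the worktop: stand the pepper mill in the dark-wood dish, the salt shaker in the blue dish, the red-capped spice jar in the red dish and the garlic bulb in the yellow dish, each upright in the middle of its dish. Do not tip any of them over, and leave the food tin and the espresso cup standing where they are.

Things in the scene. Friction and masses are not known exactly. Their poses are not given: they have to be found in the camera images.
- pepper_mill: turned dark-brown wooden pepper mill, 170 mm high; round foot 58 mm wide, a head about 50 mm wide between 123 and 159 mm height (grip it near 140 mm) and a 12 mm steel button on top; the head does not turn; about 0.19 kg; origin at the centre of its underside, z up; stands upright on the worktop (its yaw does not matter)
- salt_shaker: clear glass salt shaker with white salt and a grey domed cap, 90 mm high, body 44 mm wide up to about 70 mm, cap 34 mm wide above; about 0.11 kg; origin at the centre of its underside, z up; stands upright on the worktop (its yaw does not matter)
- spice_jar: glass spice jar with a broad red cap and a printed paper band, 106 mm high; body 42 mm wide, cap 45 mm wide from 85 to 106 mm height; 0.11 kg; origin at the centre of its underside, z up; stands upright on the worktop (its yaw does not matter)
- garlic: whole garlic bulb, off-white and pinkish, about 60 x 57 mm across (broadest some 25 mm up) and 58 mm high with a narrow stalk on top; 0.04 kg; origin at the centre of its underside, z up through the stalk; stands on its root end
- wood_dish: dark-brown wooden dish, for the pepper mill: shallow round dish, fixed to the worktop, 100 mm wide over the rim and 14 mm high; inside, a flat floor about 82 mm wide, 5 mm above the worktop; origin on its axis at the worktop, z up
- blue_dish: blue dish, for the salt shaker: shallow round dish, fixed to the worktop, 100 mm wide over the rim and 14 mm high; inside, a flat floor about 82 mm wide, 5 mm above the worktop; origin on its axis at the worktop, z up
- red_dish: red dish, for the spice jar: shallow round dish, fixed to the worktop, 100 mm wide over the rim and 14 mm high; inside, a flat floor about 82 mm wide, 5 mm above the worktop; origin on its axis at the worktop, z up
- yellow_dish: yellow dish, for the garlic: shallow round dish, fixed to the worktop, 100 mm wide over the rim and 14 mm high; inside, a flat floor about 82 mm wide, 5 mm above the worktop; origin on its axis at the worktop, z up
- tin: short food tin with a mostly red printed band and bare metal ends, 75 mm wide, 58 mm high; loose; to be left alone; origin at the centre of its underside, z up (the room: a wall shelf overhangs the back of the worktop beyond x = 0.69 m, 0.55 m up, and a wall stands at y = -0.5 m; keep wrist and elbow clear)
- cup: small white espresso cup with yellow and red stripes, 49 mm high, 60 mm wide, 83 mm over the handle; loose; to be left alone; its origin is on its underside at the middle of the 83 mm length, the bowl's centre lies 12 mm from it along +y, the handle points along -y; z up
Not all that is in view belongs to the job. There is more than one size of the pepper_mill; the job needs the larger.

How it is judged:
At the end, for the whole second after the job is handed in: Mill in wood, salt in blue, spice jar in red, garlic in yellow dish: each within 22 mm of the dish centre, on its floor, upright (0.1 rad; garlic 0.35), released and at rest; tin and cup upright within 25 mm of where they stood (horizontal distance between pepper_mill and wood_dish below 0.022 m and z of pepper_mill in the frame of wood_dish between 0.002 and 0.011 m and angle between each of pepper_mill, salt_shaker, spice_jar's own z axis and vertical below 0.1 rad and linear speed of each of pepper_mill, salt_shaker, spice_jar, garlic below 0.02 m/s and angular speed of each of pepper_mill, salt_shaker, spice_jar, garlic below 0.3 rad/s and contact force between each of pepper_mill, salt_shaker, spice_jar, garlic and the fingers below 0.05 N and horizontal distance between salt_shaker and blue_dish below 0.022 m and z of salt_shaker in the frame of blue_dish between 0.002 and 0.011 m and horizontal distance between spice_jar and red_dish below 0.022 m and z of spice_jar in the frame of red_dish between 0.002 and 0.011 m and horizontal distance between garlic and yellow_dish below 0.022 m and z of garlic in the frame of yellow_dish between 0.002 and 0.011 m and angle between garlic's own z axis and vertical below 0.35 rad and distance of each of tin, cup from where it was at the start of the episode below 0.025 m and angle between each of tin, cup's own z axis and vertical below 0.15 rad); the robot touches nothing.
It fails at once if the food tin is shoved more than 40 mm or tipped (distance of tin from where it was at the start of the episode above 0.04 m or angle between tin's own z axis and vertical above 0.5 rad).
It fails at once if the espresso cup is shoved more than 40 mm or tipped (distance of cup from where it was at the start of the episode above 0.04 m or angle between cup's own z axis and vertical above 0.5 rad).
It fails at once if the pepper mill is tipped over (more than 40 degrees) (angle between pepper_mill's own z axis and vertical above 0.7 rad).
It fails at once if the salt shaker is tipped over (more than 40 degrees) (angle between salt_shaker's own z axis and vertical above 0.7 rad).
It fails at once if the spice jar is tipped over (more than 40 degrees) (angle between spice_jar's own z axis and vertical above 0.7 rad).
It also fails if it takes over 115 s, if anything falls off the work surface, if the arm or the gripper's body presses on something with over 40 N, if the wrist force passes 120 N, or if a joint passes its speed limit or range.

ROBOT

A 6-joint arm with a two-finger parallel gripper is mounted at the origin on a cart in front of the work surface, level with it; the furniture and walls round the work are solid. World frame = base frame: x ahead of the robot, y to its left, z up, the work surface at z = 0. Lengths are in m, angles in rad, forces in N, time in s.
With the tool pointing down it reaches from about 0.275 to 0.875 m from the base axis. Payload 12.5 kg.
Tool frame: the origin (TCP) lies midway between the tips of the shut fingers; the grasp point (between the pads) lies 19 mm behind it; z points along the fingers, y is the line along which they close (so a half turn about z gives the same grasp; the last joint's range is limited). The gripper opens to 85 mm and grips with 20 to 120 N. Pads are 22 mm wide; open, the fingers measure 114 mm over their backs; the gripper's body (76 mm by 85 mm) begins 54 mm behind the grasp point. The pads swing forward as they close: fully open they stand 13 mm farther back than shut.
Start: joints at [1.051, 0.351, 1.652, -0, 1.139, -0.085], TCP at [0.232, 0.499, 0.231] pointing down, gripper open.
Joint ranges: [-2.75, 2.75], [-0.79, 2.1], [0.01, 2.65], [-1.57, 4.71], [0.07, 3.14], [-2.87, 2.87]. Speed limits (rad/s): [2.22, 2.22, 2.79, 3.14, 3.14, 3.14].

INTERFACE

Orientations are given as a unit quaternion [w, x, y, z].
In Python, from station import manip, eyes gives the robot as it stands.
- The arm moves only by the tool servo_tool, never from a script. Its argument "plan" is a list of rows, each a list of 3 entries, a list of its own where there are three numbers: the shift along the tool's x, y, z in fractions of the full range, 1 being 0.8 m, then the turn, a rotation vector about the tool's x, y, z in a scale on which 1.0 is 90 degrees, then the finger opening in m, from 0 to 0.0854. A call has 1 to 20 rows; each row is the pose to reach, as a shift and turn from the pose commanded when the call began, along the tool's axes at that moment; what a row does not reach only later rows make up. A row lasts 1/8 s, in which the tool goes at most 62.5 mm and 10.7 degrees, less where a joint would pass 70% of its speed; a pose out of reach is approached as far as the arm can. No shift or turn number may pass 1 either way. A call with a gripper value outside its range is refused whole. The fingers move at their own pace and stop on an object; "force" is the grip in N (left out, the last holds). Time passes only in rows, so rows that repeat a pose let the fingers close. It gives the time, the measured TCP pose, the force, the opening and the grip force at its end, in the units of the state.
- manip.read_state(): the state, without advancing time (a new reading comes with each control period).
- eyes.grab_frame(name): name is "scene" or "top" or "wrist"; returns a dict with "frame" (384x512x3 uint8, red, green, blue), "fx", "fy", "cx", "cy" (pixels), "rvec" (rotation vector, rad) and "tvec" (3), from world to camera coordinates, as OpenCV has them; the wrist camera has in their place "mount" (4x4, takes a point from camera to tool coordinates, whose origin is the TCP and whose axes are the flange's). Camera axes: x right, y down, z forward; pixel columns grow to the right and rows downward; lengths in m; the calibration is good to about 2 mm. A picture is of the moment at which its call begins: read the wrist's pose just before it. There is no depth.
- manip.sign_off(): hands the job in; it is judged then, once.
The state is a dict: "clock": time; "joints": joint angles; "joint_velocities": joint speeds; "tau": joint torques, N m; "tool_pos": TCP position; "tcp_rot": TCP orientation; "ft_force": force on the tool from outside, world axes, zero at the start; "wrist_torque": the same for the moment, N m; "opening": opening from 0.0 (shut) to 1.0 (fully open); "gripper_force": force on a finger pad.
Only numpy, scipy, OpenCV 4.12 (cv2) and the standard library are available. Lean on these libraries where they do the work, as an engineer would, in place of code of your own. Each camera call takes 0.05 s, during which the arm holds its last target. There are 200 camera calls.

## Working session

There is one attempt and no reset: what is moved stays moved. The work goes in short steps, Python scripts to look and compute and a tool call to move; the robot and the scene stay as the last step left them, time stands still between calls to the robot, and variables do not carry over. Pictures are saved under pics/ and viewed, at most 14 in all, crops included, and the job is handed in when it is done.

Besides the shell and the picture viewer there is one more tool, called after "Emit:" as name(argument=value, ...), one argument or row to a line, values as JSON. servo_tool: Moves the arm, as the interface text tells. Its arguments: {"type":"object","properties":{"plan":{"type":"array","items":{"type":"array"}},"force":{"type":"number"}},"required":["plan"]}

```bash
mkdir -p pics
cat > h.py <<'E'
import numpy as np, cv2
from station import manip, eyes
def cam(name):
    s=manip.read_state(); g=eyes.grab_frame(name)
    K=np.array([[g['fx'],0,g['cx']],[0,g['fy'],g['cy']],[0,0,1.]])
    if 'mount' in g:
        w,x,y,z=s['tcp_rot']; from scipy.spatial.transform import Rotation as R
        T=np.eye(4); T[:3,:3]=R.from_quat([x,y,z,w]).as_matrix(); T[:3,3]=s['tool_pos']
        M=T@np.array(g['mount']); Rwc=M[:3,:3]; o=M[:3,3]
    else:
        r=cv2.Rodrigues(np.array(g['rvec'],float))[0]; Rwc=r.T; o=-r.T@np.array(g['tvec'],float)
    return g['frame'],K,Rwc,o
def ray(K,Rwc,u,v): 
    d=Rwc@np.linalg.inv(K)@np.array([u,v,1.]); return d/np.linalg.norm(d)
def onplane(K,Rwc,o,u,v,z):
    d=ray(K,Rwc,u,v); return o+d*(z-o[2])/d[2]
def proj(K,Rwc,o,p):
    q=K@(Rwc.T@(np.array(p)-o)); return q[:2]/q[2]
def save(f,n): cv2.imwrite('pics/'+n,cv2.cvtColor(f,cv2.COLOR_RGB2BGR))
E
python3 - <<'E'
from h import *
np.set_printoptions(precision=4,suppress=True)
print(manip.read_state())
for n in ('scene','top','wrist'):
    f,K,R,o=cam(n); print(n,K[0,0],K[0,2],K[1,2],o,R.tolist()); save(f,n+'0.png')
E
```

```text
{'clock': 0.0, 'joints': array([ 1.0514,  0.3513,  1.6524,  0.    ,  1.1391, -0.0846]), 'joint_velocities': array([ 0.0001, -0.0001,  0.0006,  0.0007,  0.0002,  0.0004]), 'tau': array([ -0.0006, -50.6108, -29.1404,  -0.0001,   0.0045,  -0.    ]), 'tool_pos': array([0.2315, 0.4985, 0.2307]), 'tcp_rot': array([-0.0002,  0.2157,  0.9765, -0.0006]), 'ft_force': array([ 0.0168, -0.1993, -0.2045]), 'wrist_torque': array([ 0.0171, -0.0642, -0.0372]), 'gripper_force': 0.0, 'opening': 1.0010043801227646}
scene 391.0332453651383 258.83201711738224 190.50441857757417 [-0.0979 -0.755   0.5322] [[0.803899925461937, -0.25419597369655983, 0.5377074639604229], [-0.594732744155468, -0.3529142596177521, 0.7223188273800983], [0.00615409388929028, -0.9004642870846747, -0.4348864159909919]]
top 466.352381653126 255.44654407667034 192.89059012034826 [0.3626 0.0393 1.3141] [[0.028362697899166567, -0.9954258248168066, 0.09123039326705196], [-0.9995252115132216, -0.02934137503924772, -0.009404002353045247], [0.012037811982685893, -0.09092035524890202, -0.9957854086519259]]
wrist 289.987992016051 252.50926197252292 191.94347095089293 [0.1678 0.5279 0.3732] [[0.4198933287147508, 0.8712526606190719, 0.2541818126165436], [0.9075734405612045, -0.40302571104471546, -0.1178164938571709], [-0.00020612797345354367, 0.28015902198766873, -0.9599535821643507]]
```

View pics/scene0.png

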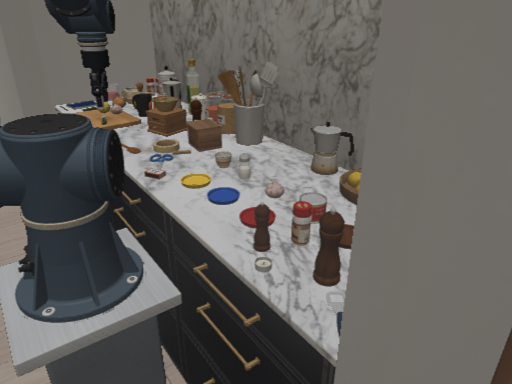

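View pics/top0.png

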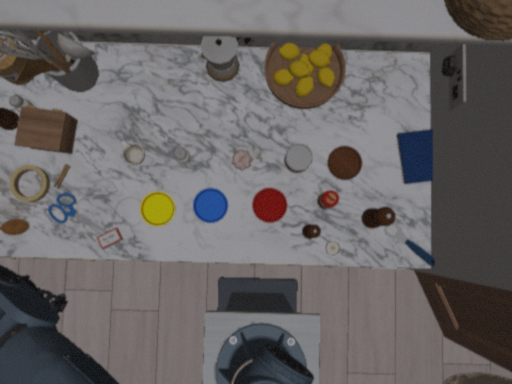

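Top view: dishes yellow (158,209), blue (210,205), red (270,205), wood (345,162); garlic (242,159), tin (298,157), spice jar (328,200), large mill (378,217), small mill (311,231), probable salt (180,153) and cup (134,155). I'll zoom both views to confirm.

Run:
```python
import cv2,numpy as np
a=cv2.imread('pics/top0.png')[135:245,110:410]; b=cv2.imread('pics/scene0.png')[140:290,140:360]
a=cv2.resize(a,(800,293),interpolation=3); b=cv2.resize(b,(440,300),interpolation=3)
c=np.zeros((593,800,3),np.uint8); c[:293]=a; c[293:,:440]=b
d=cv2.imread('pics/scene0.png')[145:185,205:260]; c[293:293+260,442:442+357]=cv2.resize(d,(357,260),interpolation=3)
cv2.imwrite('pics/z0.png',c)
```

```text
(no output)
```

View pics/z0.png

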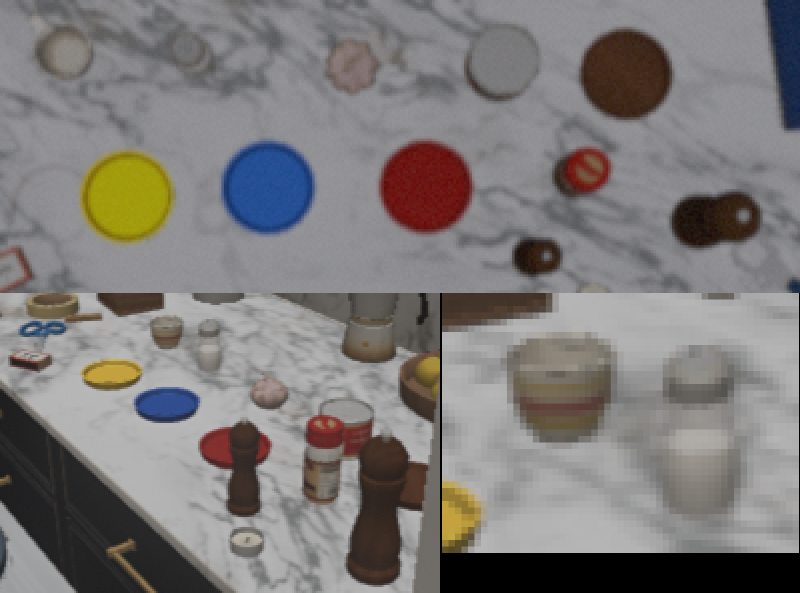

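The zoom confirms it: cup with stripes on the left, salt shaker next to it (scene ≈(244,165)), the large mill at the right with its steel button at top ≈(389,216) / scene ≈(333,211).

```bash
cat >> h.py <<'E'
def tri(obs):
    A=np.zeros((3,3)); b=np.zeros(3)
    for (K,R,o,u,v) in obs:
        d=ray(K,R,u,v); P=np.eye(3)-np.outer(d,d); A+=P; b+=P@o
    p=np.linalg.solve(A,b)
    return p, [np.linalg.norm((np.eye(3)-np.outer(d,d))@(p-o)) for (K,R,o,u,v) in obs for d in [ray(K,R,u,v)]]
def blobs(f,lo,hi,amin=30):
    h=cv2.cvtColor(f,cv2.COLOR_RGB2HSV)
    m=cv2.inRange(h,np.array(lo),np.array(hi)) if lo[0]<=hi[0] else cv2.inRange(h,np.array([lo[0],lo[1],lo[2]]),np.array([180,hi[1],hi[2]]))|cv2.inRange(h,np.array([0,lo[1],lo[2]]),np.array(hi))
    m=cv2.morphologyEx(m,cv2.MORPH_CLOSE,np.ones((3,3)))
    cs,_=cv2.findContours(m,cv2.RETR_EXTERNAL,cv2.CHAIN_APPROX_NONE)
    out=[]
    for c in cs:
        if cv2.contourArea(c)>amin:
            (x,y),ax,an=cv2.fitEllipse(c) if len(c)>5 else ((0,0),(0,0),0)
            x0,y0,w,h2=cv2.boundingRect(c)
            out.append((cv2.contourArea(c),round(x,1),round(y,1),tuple(np.round(ax,1)),(x0,y0,w,h2)))
    return sorted(out,reverse=True)
E
python3 - <<'E'
from h import *
np.set_printoptions(precision=4,suppress=True)
ft,*T=cam('top'); fs,*S=cam('scene')
cols={'yellow':((20,150,80),(32,255,255)),'blue':((100,130,60),(120,255,255)),'red':((172,150,60),(6,255,255)),'wood':((3,90,25),(14,255,110))}
for k,(lo,hi) in cols.items():
    for n,f,C in(('top',ft,T),('scene',fs,S)):
        for b in blobs(f,lo,hi)[:7]: print(k,n,b, onplane(*C,b[1],b[2],.014)[:2])
for n,a,b in (('mill button',(389,215.6),(333,211.5)),('spice top',(330.5,198.4),(302.5,204.5)),('garlic',(244.2,159.4),(274,184)),('salt cap',(179,151.6),(244.4,155.5))):
    print(n,*tri([(*T,*a),(*S,*b)]))
print('tin',onplane(*T,110+503/2.667,135+62/2.667,.058),'cup',onplane(*T,110+66/2.667,135+50/2.667,.049))
E
```

```text
yellow top (1844.5, 304.4, 67.3, (np.float64(50.0), np.float64(58.3)), (273, 43, 62, 54)) [ 0.8482 -0.1034]
yellow top (850.0, 157.1, 208.4, (np.float64(32.6), np.float64(33.2)), (141, 192, 34, 34)) [0.4303 0.2994]
yellow scene (281.0, 195.3, 180.0, (np.float64(12.8), np.float64(28.4)), (181, 174, 29, 14)) [0.4231 0.2876]
yellow scene (105.0, 354.4, 179.5, (np.float64(10.9), np.float64(18.4)), (348, 172, 13, 19)) [ 0.8435 -0.0098]
blue top (1389.5, 416.4, 154.6, (np.float64(34.0), np.float64(58.3)), (398, 131, 34, 52)) [ 0.6041 -0.4257]
blue top (838.0, 210.0, 205.0, (np.float64(32.6), np.float64(32.7)), (194, 189, 33, 33)) [0.4441 0.1527]
blue top (463.0, 62.6, 207.7, (np.float64(21.8), np.float64(29.2)), (49, 194, 27, 28)) [0.4247 0.5613]
blue top (117.5, 422.9, 254.4, (np.float64(5.1), np.float64(38.5)), (407, 241, 27, 25)) [ 0.3239 -0.4429]
blue scene (330.0, 222.9, 194.5, (np.float64(13.8), np.float64(30.9)), (208, 188, 31, 16)) [0.4396 0.1462]
blue scene (89.5, 160.1, 157.4, (np.float64(5.6), np.float64(22.9)), (150, 154, 23, 7)) [0.4146 0.543 ]
blue scene (43.0, 82.1, 103.8, (
[... 1871 characters left out ...]
8373 -0.0322]
wood scene (59.5, 260.9, 211.4, (np.float64(11.2), np.float64(14.7)), (255, 206, 15, 13)) [ 0.469  -0.0037]
wood scene (40.0, 232.8, 95.9, (np.float64(14.8), np.float64(29.0)), (223, 80, 22, 24)) [1.2025 1.264 ]
mill button [ 0.4208 -0.3032  0.1631] [np.float64(0.0007620003589335903), np.float64(0.0007620003589334963)]
spice top [ 0.4652 -0.1683  0.1069] [np.float64(0.000754258168220368), np.float64(0.0007542581682204081)]
garlic [0.5687 0.062  0.0454] [np.float64(0.001992388382694542), np.float64(0.0019923883826944216)]
salt cap [0.5802 0.2354 0.0795] [np.float64(0.00042365420496967077), np.float64(0.000423654204969603)]
tin [ 0.576  -0.0875  0.058 ] cup [0.5763 0.3605 0.049 ]
```

The rows are not in the units I measure in: shifts go in shares of 0.8 m and turns go in shares of 90 degrees. I convert before sending: -0.2574 m / 0.8 = -0.3218, -0.1545 m / 0.8 = -0.1931, -25 degrees / 90 = -0.2778.

Emit:
servo_tool(
  plan=[
    [[-0.125,-0.075,-0.1238],[0,0,-0.0889],0.0854],
    [[-0.3218,-0.1931,-0.1238],[0,0,-0.2778],0.0854],
    [[-0.3218,-0.1931,-0.1238],[0,0,-0.2778],0.0854],
    [[-0.3218,-0.1931,-0.1238],[0,0,-0.2778],0.0854],
    [[-0.3218,-0.1931,-0.1238],[0,0,-0.2778],0.0854],
    [[-0.3218,-0.1931,-0.1238],[0,0,-0.2778],0.0854],
    [[-0.3218,-0.1931,-0.1238],[0,0,-0.2778],0.0854],
    [[-0.3218,-0.1931,-0.1238],[0,0,-0.2778],0.0854],
    [[-0.3218,-0.1931,-0.1238],[0,0,-0.2778],0.0854],
    [[-0.3218,-0.1931,-0.1238],[0,0,-0.2778],0.0854],
    [[-0.3218,-0.1931,-0.1238],[0,0,-0.2778],0.0854],
  ],
)

```text
clock: 1.62
tool_pos: [0.3998, 0.2506, 0.3302]
tcp_rot: [-0.0, -0.001, 1.0, -0.0]
ft_force: [-0.9, -0.7, -0.2]
opening: 1.006
gripper_force: 0.0
```

```bash
cat > snap.py <<'E'
import sys,pickle; from h import *
c=cam('wrist'); pickle.dump(c,open(f'pics/{sys.argv[1]}.pkl','wb')); save(c[0],sys.argv[1]+'.png')
s=manip.read_state(); np.set_printoptions(precision=4,suppress=True); print(s['clock'],s['tool_pos'],s['tcp_rot'],s['opening'])
E
python3 snap.py wA
```

```text
1.675 [0.3999 0.2505 0.3303] [-0.    -0.001  1.    -0.   ] 0.9956870893618102
```

Now to view B, then C near the mill.

In the tool's units: -0.3 m / 0.8 = -0.375, -0.15 m / 0.8 = -0.1875.

Emit:
servo_tool(
  plan=[
    [[0,-0.1875,0],[0,0,0],0.0854],
    [[0,-0.375,0],[0,0,0],0.0854],
    [[0,-0.375,0],[0,0,0],0.0854],
    [[0,-0.375,0],[0,0,0],0.0854],
    [[0,-0.375,0],[0,0,0],0.0854],
    [[0,-0.375,0],[0,0,0],0.0854],
    [[0,-0.375,0],[0,0,0],0.0854],
    [[0,-0.375,0],[0,0,0],0.0854],
    [[0,-0.375,0],[0,0,0],0.0854],
  ],
)

```text
clock: 2.8
tool_pos: [0.4006, -0.0489, 0.3303]
tcp_rot: [0.0, -0.002, 1.0, 0.0]
ft_force: [-0.5, 0.3, 0.9]
opening: 1.0
gripper_force: 0.0
```

```bash
python3 snap.py wB
```

```text
2.85 [ 0.4005 -0.049   0.3303] [ 0.     -0.0015  1.     -0.    ] 0.9992180535386775
```

In the tool's units: -0.2 m / 0.8 = -0.25, -0.15 m / 0.8 = -0.1875.

Emit:
servo_tool(
  plan=[
    [[0,-0.1875,0],[0,0,0],0.0854],
    [[0,-0.25,0],[0,0,0],0.0854],
    [[0,-0.25,0],[0,0,0],0.0854],
    [[0,-0.25,0],[0,0,0],0.0854],
    [[0,-0.25,0],[0,0,0],0.0854],
    [[0,-0.25,0],[0,0,0],0.0854],
    [[0,-0.25,0],[0,0,0],0.0854],
  ],
)

```text
clock: 3.72
tool_pos: [0.401, -0.2486, 0.3305]
tcp_rot: [0.0, -0.002, 1.0, -0.0]
ft_force: [-0.3, 0.4, -0.4]
opening: 0.997
gripper_force: 0.0
```

```bash
python3 snap.py wC
python3 - <<'E'
import cv2,numpy as np
a,b,c=[cv2.imread(f'pics/w{k}.png') for k in 'ABC']
o=np.zeros((600,800,3),np.uint8)
for i,m in enumerate((a,b,c)): o[(i//2)*300:(i//2)*300+300,(i%2)*400:(i%2)*400+400]=cv2.resize(m,(400,300),interpolation=cv2.INTER_AREA)
cv2.imwrite('pics/abc.png',o)
E
```

```text
3.775 [ 0.401  -0.2488  0.3305] [ 0.0002 -0.0015  1.     -0.0001] 0.9988774801045384
```

View pics/abc.png

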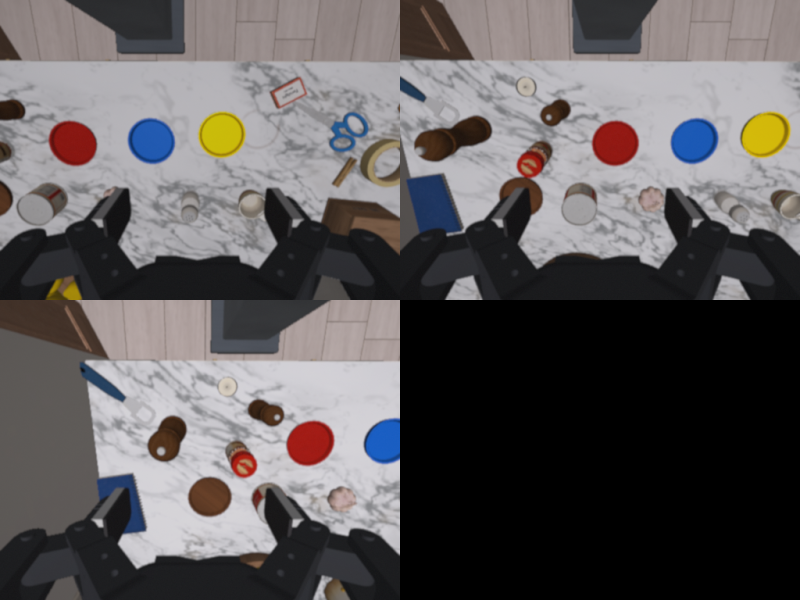

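Composite: A shows all three coloured dishes plus salt at ~(190,205); B shows mill button ~(420,150), jar cap ~(530,160), garlic (650,198); C shows mill button ~(161,451), wood dish (210,497). Triangulate dishes by mask and zoom on the tops.

Run:
```python
from h import *; import pickle
np.set_printoptions(precision=4,suppress=True)
W={k:pickle.load(open(f'pics/w{k}.pkl','rb')) for k in 'ABC'}
cols={'yellow':((20,120,60),(32,255,255)),'blue':((103,150,60),(115,255,255)),'red':((172,150,60),(6,255,255)),'wood':((3,80,25),(16,255,130))}
for k,(lo,hi) in cols.items():
    for n in 'ABC':
        f,*C=W[n]
        for b in blobs(f,lo,hi,250):
            if 90<b[2]<290: print(k,n,b[0],b[1],b[2],b[3],b[4], onplane(*C,b[1],b[2],.014)[:2])
# zoom crops
def crop(n,cx,cy,r=32,s=6): return cv2.resize(W[n][0][cy-r:cy+r,max(0,cx-r):max(0,cx-r)+2*r],(200,200),interpolation=cv2.INTER_CUBIC)
L=[('A',243,264),('B',436,264),('B',320,254),('C',436,253),('B',32,190),('C',206,193),('B',170,205),('C',311,210)]
o=np.vstack([np.hstack([crop(*l) for l in L[:4]]),np.hstack([crop(*l) for l in L[4:]])])
save(o,'zw.png')
```

```text
yellow A 2688.5 283.6 172.0 (np.float64(57.5), np.float64(59.6)) (254, 143, 60, 59) [0.4296 0.3006]
yellow B 2770.0 467.9 171.9 (np.float64(53.8), np.float64(65.7)) (437, 143, 63, 59) [0.4289 0.2991]
blue A 2497.5 193.4 180.1 (np.float64(54.5), np.float64(58.4)) (165, 152, 58, 57) [0.4436 0.1542]
blue A 1263.5 446.0 168.3 (np.float64(33.7), np.float64(55.6)) (423, 145, 48, 49) [0.4226 0.5619]
blue B 3119.0 41.2 262.5 (np.float64(52.2), np.float64(85.9)) (9, 225, 68, 73) [ 0.5962 -0.4229]
blue B 2521.0 376.6 180.0 (np.float64(53.3), np.float64(60.3)) (348, 152, 59, 57) [0.443  0.1532]
blue B 266.5 11.3 113.8 (np.float64(9.4), np.float64(42.7)) (0, 101, 31, 28) [ 0.3416 -0.4177]
blue C 1982.5 491.9 181.1 (np.float64(45.7), np.float64(58.7)) (467, 152, 45, 57) [0.4447 0.1419]
blue C 1389.5 154.8 259.2 (np.float64(46.5), np.float64(78.2)) (125, 225, 60, 73) [ 0.5896 -0.4209]
blue C 554.5 126.5 103.5 (np.float64(11.2), np.float64(72.7)) (104, 81, 55, 48) [ 0.3263 -0.44  ]
red A 2493.5 92.7 182.9 (np.float64(52.1), np.float64(60.9)) (63, 156, 60, 55) [ 0.4489 -0.0104]
red B 2441.0 275.2 18
[... 753 characters left out ...]
.571 ]
wood B 2832.5 66.4 177.0 (np.float64(37.8), np.float64(107.2)) (19, 149, 97, 57) [ 0.4403 -0.351 ]
wood B 1004.0 155.3 250.2 (np.float64(43.2), np.float64(51.4)) (128, 226, 54, 48) [ 0.5712 -0.2185]
wood B 754.5 198.4 144.0 (np.float64(25.0), np.float64(39.4)) (181, 128, 36, 33) [ 0.3861 -0.1343]
wood B 382.5 181.4 193.1 (np.float64(21.9), np.float64(27.1)) (167, 181, 27, 30) [ 0.4667 -0.1662]
wood C 1960.0 268.0 251.7 (np.float64(47.5), np.float64(52.6)) (242, 228, 53, 48) [ 0.574 -0.221]
wood C 1758.0 213.8 178.0 (np.float64(37.5), np.float64(61.7)) (190, 149, 48, 57) [ 0.4415 -0.3117]
wood C 905.0 340.4 143.8 (np.float64(25.1), np.float64(47.9)) (318, 128, 45, 33) [ 0.3853 -0.1108]
```

View pics/zw.png

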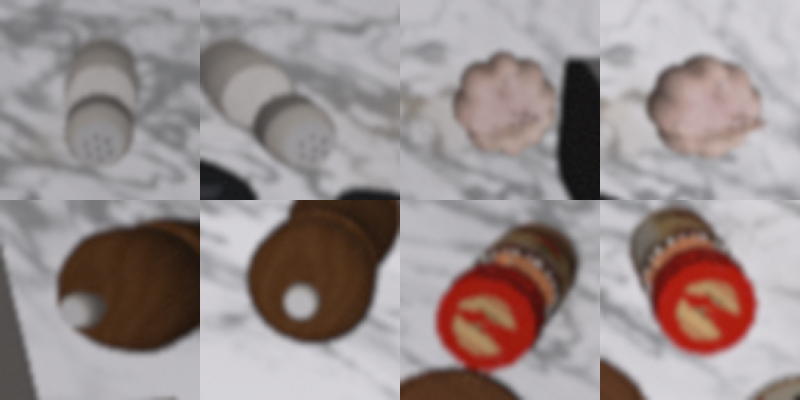

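Run:
```python
from h import *; import pickle
np.set_printoptions(precision=4,suppress=True)
W={k:pickle.load(open(f'pics/w{k}.pkl','rb'))[1:] for k in 'ABC'}
T=cam('top')[1:];W['T']=T;W['S']=cam('scene')[1:]
def t(n,**o):
    print(n,*tri([(*W[k],*v) for k,v in o.items()]))
t('salt',A=(242.4,278.4),B=(440.2,278.4)); t('salt+T',A=(242.4,278.4),B=(440.2,278.4),T=(179,151.6))
t('garlic',B=(321.3,255),C=(437.6,255.2)); t('garlic+T',B=(321.3,255),C=(437.6,255.2),T=(242.6,159.4))
t('mill',B=(24,193.2),C=(206,193.3)); t('mill+TS',B=(24,193.2),C=(206,193.3),T=(389,215.6),S=(333,211.5))
t('jar',B=(165.2,213),C=(313.6,212.9)); t('jar+TS',B=(165.2,213),C=(313.6,212.9),T=(330.5,198.4),S=(302.5,204.5))
t('yel',A=(283.6,172),B=(467.9,171.9),T=(157.1,208.4));t('blu',A=(193.4,180.1),B=(376.6,180),T=(210,205))
t('red',A=(92.7,182.9),B=(275.2,182.9),C=(396.9,182.8),T=(269.2,204.8));t('wood',C=(268,251.7),B=(155.3,250.2),T=(344.4,162.5))
```

```text
salt [0.5776 0.2356 0.0886] [np.float64(0.00014985208152292574), np.float64(0.00014985208152309623)]
salt+T [0.5783 0.2351 0.088 ] [np.float64(0.0005068328556762354), np.float64(0.0010193455630206016), np.float64(0.0014723706017745755)]
garlic [0.5731 0.0696 0.0257] [np.float64(0.00010008794057673876), np.float64(0.00010008794057688186)]
garlic+T [0.5717 0.0671 0.0293] [np.float64(0.0016895795446532466), np.float64(0.00044321189647948087), np.float64(0.0019684558681285617)]
mill [ 0.4219 -0.3001  0.1672] [np.float64(8.948145327382923e-05), np.float64(8.948145327377188e-05)]
mill+TS [ 0.4221 -0.3023  0.1634] [np.float64(0.0011786783231128176), np.float64(0.0017541514869585271), np.float64(0.001556412115218985), np.float64(0.0014289214949451297)]
jar [ 0.4672 -0.1664  0.106 ] [np.float64(0.00018462505917926024), np.float64(0.00018462505917928872)]
jar+TS [ 0.4663 -0.1671  0.1066] [np.float64(0.0012047130486216564), np.float64(0.000663377176758581), np.float64(0.0018090682663270442), np.float64(0.0008111249464348231)]
yel [0.43   0.3004 0.012 ] [np.float64(0.00039273762980918987), np.float64(0.0006428879813150912), np.float64(0.0007570777782600496)]
blu [0.4439 0.1535 0.0122] [np.float64(0.00030963650529773504), np.float64(0.0005870277695233971), np.float64(0.0007091768144399448)]
red [ 0.4493 -0.0119  0.0118] [np.float64(0.0002889061515531462), np.float64(0.000162080796995703), np.float64(0.0005554690005468477), np.float64(0.0006949595151404231)]
wood [ 0.5758 -0.2214  0.0084] [np.float64(0.001272154663049293), np.float64(0.001549208272756411), np.float64(0.0013385011211055739)]
```

In the tool's units: 0.212 m / 0.8 = 0.265, 0.14 m / 0.8 = 0.175.

Emit:
servo_tool(
  force=40,
  plan=[
    [[-0.0263,-0.0663,0.0375],[0,0,0],0.0854],
    [[-0.0263,-0.0663,0.0375],[0,0,0],0.0854],
    [[-0.0263,-0.0663,0.0875],[0,0,0],0.0854],
    [[-0.0263,-0.0663,0.1375],[0,0,0],0.0854],
    [[-0.0263,-0.0663,0.175],[0,0,0],0.0854],
    [[-0.0263,-0.0663,0.2125],[0,0,0],0.0854],
    [[-0.0263,-0.0663,0.2438],[0,0,0],0.0854],
    [[-0.0263,-0.0663,0.265],[0,0,0],0.0854],
    [[-0.0263,-0.0663,0.265],[0,0,0],0.0854],
    [[-0.0263,-0.0663,0.265],[0,0,0],0.0854],
    [[-0.0263,-0.0663,0.265],[0,0,0],0.06],
    [[-0.0263,-0.0663,0.265],[0,0,0],0.055],
    [[-0.0263,-0.0663,0.265],[0,0,0],0.045],
    [[-0.0263,-0.0663,0.265],[0,0,0],0.035],
    [[-0.0263,-0.0663,0.265],[0,0,0],0.035],
    [[-0.0263,-0.0663,0.265],[0,0,0],0.035],
    [[-0.0263,-0.0663,0.265],[0,0,0],0.035],
  ],
)

```text
clock: 6.0
tool_pos: [0.4221, -0.3027, 0.1189]
tcp_rot: [0.0, -0.001, 1.0, -0.0]
ft_force: [-0.1, 1.8, 5.8]
opening: 0.574
gripper_force: 40.5
```

In the tool's units: -0.154 m / 0.8 = -0.1925, 0.081 m / 0.8 = 0.1013.

Emit:
servo_tool(
  plan=[
    [[0,0,-0.025],[0,0,0],0.035],
    [[0,0,-0.0563],[0,0,0],0.035],
    [[-0.025,0.0125,-0.0625],[0,0,0],0.035],
    [[-0.0625,0.0325,-0.0625],[0,0,0],0.035],
    [[-0.1,0.0525,-0.0625],[0,0,0],0.035],
    [[-0.1375,0.0725,-0.0625],[0,0,0],0.035],
    [[-0.1688,0.0888,-0.0625],[0,0,0],0.035],
    [[-0.1925,0.1013,-0.0625],[0,0,0],0.035],
    [[-0.1925,0.1013,-0.0625],[0,0,0],0.035],
    [[-0.1925,0.1013,-0.0625],[0,0,0],0.035],
  ],
)

```text
clock: 7.25
tool_pos: [0.5751, -0.2216, 0.1681]
tcp_rot: [-0.0, -0.001, 1.0, 0.0]
ft_force: [0.4, 0.1, -1.4]
opening: 0.57
gripper_force: 42.1
```

```bash
python3 snap.py wD
python3 - <<'E'
from h import *
f=cam('scene')[0]; t=cam('top')[0]
save(np.hstack([cv2.resize(f[150:290,260:400],(400,400)),cv2.resize(t[120:240,290:410],(400,400))]),'m1.png')
E
```

```text
7.3 [ 0.5751 -0.2218  0.1682] [-0.0003 -0.0005  1.      0.0001] 0.5691939475141177
```

View pics/m1.png

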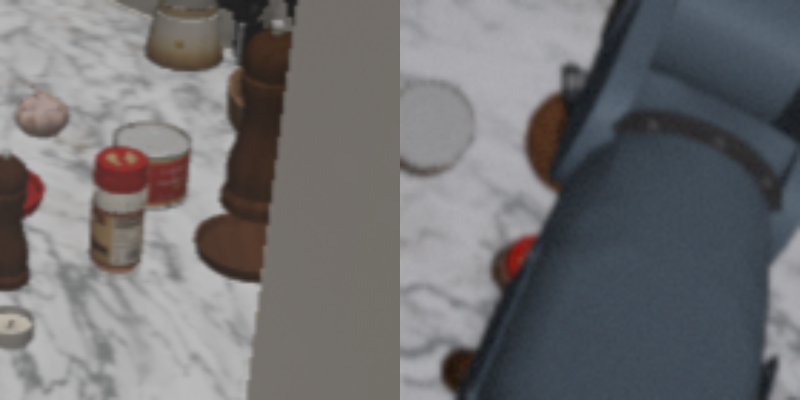

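The mill hangs upright over the wood dish (scene crop). Lower and release.

In the tool's units: -0.11 m / 0.8 = -0.1375, 0.0445 m / 0.8 = 0.0556.

Emit:
servo_tool(
  plan=[
    [[0,0,0.025],[0,0,0],0.035],
    [[0,0,0.0438],[0,0,0],0.035],
    [[0,0,0.0525],[0,0,0],0.035],
    [[0,0,0.0556],[0,0,0],0.035],
    [[0,0,0.0556],[0,0,0],0.035],
    [[0,0,0.0556],[0,0,0],0.035],
    [[0,0,0.0556],[0,0,0],0.055],
    [[0,0,0.0556],[0,0,0],0.07],
    [[0,0,0.0556],[0,0,0],0.0854],
    [[0,0,0.0556],[0,0,0],0.0854],
    [[0,0,0.0556],[0,0,0],0.0854],
    [[0,0,0.025],[0,0,0],0.0854],
    [[0,0,-0.0375],[0,0,0],0.0854],
    [[0,0,-0.1],[0,0,0],0.0854],
    [[0.0625,0.025,-0.1375],[0,0,0],0.0854],
    [[0.135,0.0688,-0.1375],[0,0,0],0.0854],
    [[0.135,0.0688,-0.1375],[0,0,0],0.0854],
    [[0.135,0.0688,-0.1375],[0,0,0],0.0854],
    [[0.135,0.0688,-0.1375],[0,0,0],0.0854],
    [[0.135,0.0688,-0.1375],[0,0,0],0.0854],
  ],
)

```text
clock: 9.9
tool_pos: [0.4683, -0.167, 0.278]
tcp_rot: [-0.0, -0.001, 1.0, 0.0]
ft_force: [-0.4, 0.4, -0.6]
opening: 0.997
gripper_force: 0.0
```

```bash
python3 snap.py wE
```

```text
9.95 [ 0.4682 -0.1669  0.278 ] [-0.0002 -0.0007  1.      0.0001] 0.9948367256856102
```

View pics/wE.png

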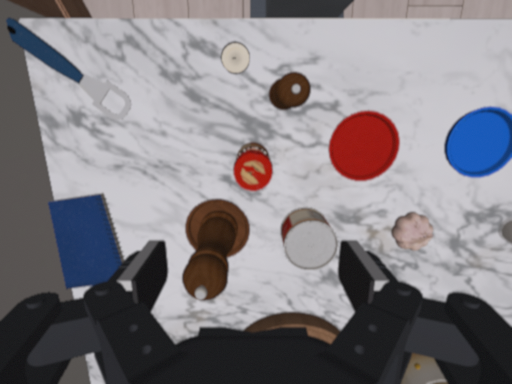

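Mill stands in the wood dish (button at (201,292)); jar cap at (253,170). Quick check of both from this nearer view.

Run:
```python
from h import *; import pickle
f,*C=pickle.load(open('pics/wE.pkl','rb'))
print(onplane(*C,201,292,.174),[(b[1],b[2],onplane(*C,b[1],b[2],.106)[:2],onplane(*C,b[1],b[2],.012)[:2]) for b in blobs(f,(172,150,60),(6,255,255),400)])
```

```text
[ 0.5725466  -0.21790135  0.174     ] [(363.7, 145.4, array([ 0.43706145, -0.0475309 ]), array([ 0.44876943, -0.01152546])), (252.6, 169.8, array([ 0.46421297, -0.16735461]), array([ 0.48403924, -0.16717636]))]
```

In the tool's units: 0.208 m / 0.8 = 0.26, 0.002 m / 0.8 = 0.0025.

Emit:
servo_tool(
  plan=[
    [[0.0025,0,0.075],[0,0,0],0.0854],
    [[0.0025,0,0.1375],[0,0,0],0.0854],
    [[0.0025,0,0.1875],[0,0,0],0.0854],
    [[0.0025,0,0.2313],[0,0,0],0.0854],
    [[0.0025,0,0.26],[0,0,0],0.0854],
    [[0.0025,0,0.26],[0,0,0],0.0854],
    [[0.0025,0,0.26],[0,0,0],0.0854],
    [[0.0025,0,0.26],[0,0,0],0.055],
    [[0.0025,0,0.26],[0,0,0],0.048],
    [[0.0025,0,0.26],[0,0,0],0.04],
    [[0.0025,0,0.26],[0,0,0],0.03],
    [[0.0025,0,0.26],[0,0,0],0.03],
    [[0.0025,0,0.26],[0,0,0],0.03],
    [[0.0025,0,0.26],[0,0,0],0.03],
  ],
)

```text
clock: 11.7
tool_pos: [0.4661, -0.1668, 0.071]
tcp_rot: [0.001, -0.001, 1.0, -0.0]
ft_force: [-1.0, 0.7, 6.0]
opening: 0.506
gripper_force: 40.1
```

In the tool's units: 0.155 m / 0.8 = 0.1938, 0.138 m / 0.8 = 0.1725.

Emit:
servo_tool(
  plan=[
    [[0,0,-0.0313],[0,0,0],0.03],
    [[0,0,-0.0688],[0,0,0],0.03],
    [[0.0038,0.025,-0.075],[0,0,0],0.03],
    [[0.0075,0.0625,-0.075],[0,0,0],0.03],
    [[0.0113,0.1,-0.075],[0,0,0],0.03],
    [[0.015,0.1375,-0.075],[0,0,0],0.03],
    [[0.0188,0.1725,-0.075],[0,0,0],0.03],
    [[0.0213,0.1938,-0.075],[0,0,0],0.03],
    [[0.0213,0.1938,-0.075],[0,0,0],0.03],
    [[0.0213,0.1938,-0.075],[0,0,0],0.03],
    [[0.0213,0.1938,-0.05],[0,0,0],0.03],
    [[0.0213,0.1938,-0.025],[0,0,0],0.03],
    [[0.0213,0.1938,-0.0125],[0,0,0],0.03],
    [[0.0213,0.1938,-0.0069],[0,0,0],0.03],
    [[0.0213,0.1938,-0.0069],[0,0,0],0.03],
    [[0.0213,0.1938,-0.0069],[0,0,0],0.03],
  ],
)

```text
clock: 13.7
tool_pos: [0.4487, -0.0118, 0.0761]
tcp_rot: [0.0, -0.001, 1.0, -0.0]
ft_force: [-0.8, 0.1, -1.2]
opening: 0.511
gripper_force: 41.1
```

Run:
```python
from h import *
f=cam('scene')[0]
save(cv2.resize(f[140:260,190:340],(600,480)),'j1.png')
```

```text
(no output)
```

View pics/j1.png

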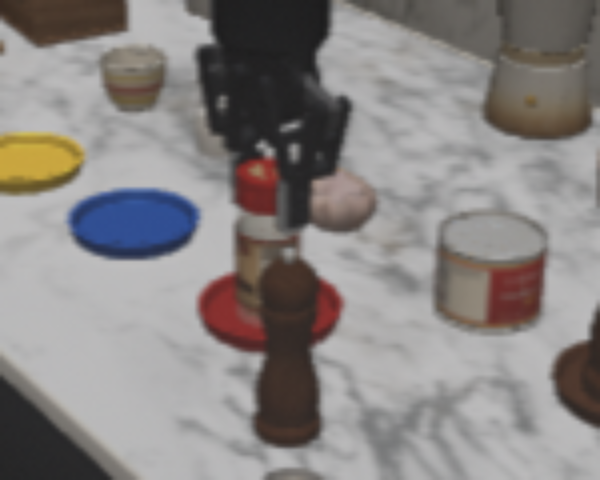

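Jar stands in the red dish, upright. Release and move over toward salt/garlic.

In the tool's units: -0.22 m / 0.8 = -0.275, 0.16 m / 0.8 = 0.2.

Emit:
servo_tool(
  plan=[
    [[0,0,0],[0,0,0],0.045],
    [[0,0,0],[0,0,0],0.06],
    [[0,0,0],[0,0,0],0.0854],
    [[0,0,0],[0,0,0],0.0854],
    [[0,0,0],[0,0,0],0.0854],
    [[0,0,-0.0375],[0,0,0],0.0854],
    [[0,0,-0.1],[0,0,0],0.0854],
    [[0,0,-0.175],[0,0,0],0.0854],
    [[0,0.0375,-0.2375],[0,0,0],0.0854],
    [[-0.0375,0.1,-0.275],[0,0,0],0.0854],
    [[-0.0625,0.2,-0.275],[0,0,0],0.0854],
    [[-0.0625,0.2,-0.275],[0,0,0],0.0854],
    [[-0.0625,0.2,-0.275],[0,0,0],0.0854],
    [[-0.0625,0.2,-0.275],[0,0,0],0.0854],
    [[-0.0625,0.2,-0.275],[0,0,0],0.0854],
  ],
)

```text
clock: 15.62
tool_pos: [0.4981, 0.1475, 0.2958]
tcp_rot: [-0.0, -0.0, 1.0, -0.0]
ft_force: [0.5, -0.0, -0.5]
opening: 1.004
gripper_force: 0.0
```

```bash
python3 snap.py wF
```

```text
15.675 [0.4981 0.1476 0.2959] [ 0.     -0.0002  1.     -0.    ] 0.9992902623320817
```

View pics/wF.png

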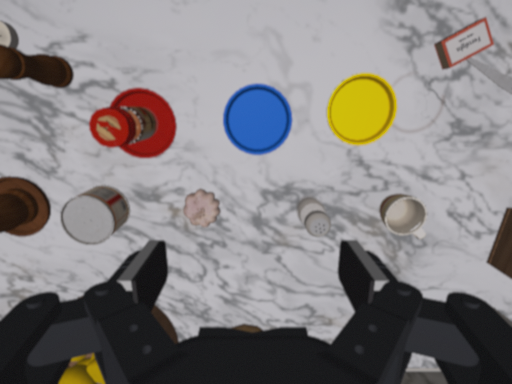

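Jar sits in the red dish (cap (109,127)); salt cap (318,226), garlic (201,209), cup (403,214) untouched.

Run:
```python
from h import *; import pickle
np.set_printoptions(precision=4,suppress=True)
W={k:pickle.load(open(f'pics/w{k}.pkl','rb')) for k in 'ABCF'}
C=W['F'][1:]
print('jar',onplane(*C,108.5,127.5,.106),'salt',onplane(*C,318,226,.089),'garl',onplane(*C,201,208.5,.027))
for n,o in (('salt',dict(A=(242.4,278.4),B=(440.2,278.4),F=(318,226))),('garlic',dict(B=(321.3,255),C=(437.6,255.2),F=(201,208.5)))):
    print(n,*tri([(*W[k][1:],*v) for k,v in o.items()]))
```

```text
jar [ 0.4498 -0.0144  0.106 ] salt [0.5757 0.2323 0.089 ] garl [0.5738 0.0698 0.027 ]
salt [0.5766 0.2342 0.0892] [np.float64(0.001517511452997279), np.float64(0.0006490562123923037), np.float64(0.002103624910561688)]
garlic [0.5736 0.0697 0.0255] [np.float64(0.0004623520660509507), np.float64(0.000309675253706668), np.float64(0.0007440235486148054)]
```

In the tool's units: 0.268 m / 0.8 = 0.335, 0.09 m / 0.8 = 0.1125.

Emit:
servo_tool(
  plan=[
    [[-0.0625,0.0625,0.0375],[0,0,0],0.0854],
    [[-0.0988,0.1081,0.075],[0,0,0],0.0854],
    [[-0.0988,0.1081,0.1125],[0,0,0],0.0854],
    [[-0.0988,0.1081,0.1625],[0,0,0],0.0854],
    [[-0.0988,0.1081,0.2125],[0,0,0],0.0854],
    [[-0.0988,0.1081,0.2625],[0,0,0],0.0854],
    [[-0.0988,0.1081,0.3063],[0,0,0],0.0854],
    [[-0.0988,0.1081,0.335],[0,0,0],0.0854],
    [[-0.0988,0.1081,0.335],[0,0,0],0.0854],
    [[-0.0988,0.1081,0.335],[0,0,0],0.0854],
    [[-0.0988,0.1081,0.335],[0,0,0],0.055],
    [[-0.0988,0.1081,0.335],[0,0,0],0.048],
    [[-0.0988,0.1081,0.335],[0,0,0],0.04],
    [[-0.0988,0.1081,0.335],[0,0,0],0.03],
    [[-0.0988,0.1081,0.335],[0,0,0],0.03],
    [[-0.0988,0.1081,0.335],[0,0,0],0.03],
    [[-0.0988,0.1081,0.335],[0,0,0],0.03],
  ],
)

```text
clock: 17.8
tool_pos: [0.5773, 0.2349, 0.0288]
tcp_rot: [0.0, -0.001, 1.0, -0.0]
ft_force: [-2.7, -2.5, 7.7]
opening: 0.462
gripper_force: 39.3
```

In the tool's units: 0.133 m / 0.8 = 0.1663, -0.081 m / 0.8 = -0.1013.

Emit:
servo_tool(
  plan=[
    [[0,0,-0.025],[0,0,0],0.03],
    [[0,0,-0.0563],[0,0,0],0.03],
    [[0.025,-0.015,-0.0625],[0,0,0],0.03],
    [[0.0625,-0.0375,-0.0625],[0,0,0],0.03],
    [[0.1,-0.0625,-0.0625],[0,0,0],0.03],
    [[0.1375,-0.085,-0.0625],[0,0,0],0.03],
    [[0.1663,-0.1013,-0.0625],[0,0,0],0.03],
    [[0.1663,-0.1013,-0.0625],[0,0,0],0.03],
    [[0.1663,-0.1013,-0.0625],[0,0,0],0.03],
    [[0.1663,-0.1013,-0.0375],[0,0,0],0.03],
    [[0.1663,-0.1013,-0.0188],[0,0,0],0.03],
    [[0.1663,-0.1013,-0.01],[0,0,0],0.03],
    [[0.1663,-0.1013,-0.0069],[0,0,0],0.03],
    [[0.1663,-0.1013,-0.0069],[0,0,0],0.03],
    [[0.1663,-0.1013,-0.0069],[0,0,0],0.03],
  ],
)

```text
clock: 19.68
tool_pos: [0.4442, 0.1539, 0.0338]
tcp_rot: [-0.0, -0.001, 1.0, -0.0]
ft_force: [-2.9, -0.2, 5.9]
opening: 0.457
gripper_force: 41.2
```

Run:
```python
from h import *
f=cam('scene')[0]
save(cv2.resize(f[120:240,160:310],(600,480)),'s1.png')
```

```text
(no output)
```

View pics/s1.png

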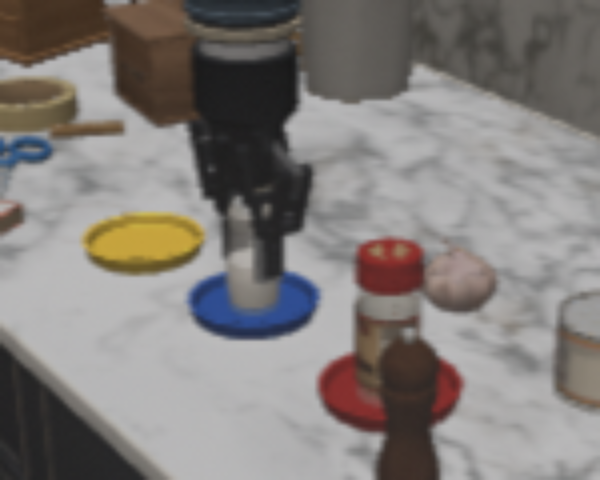

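In the tool's units: -0.22 m / 0.8 = -0.275, -0.2 m / 0.8 = -0.25.

Emit:
servo_tool(
  force=25,
  plan=[
    [[0,0,0],[0,0,0],0.045],
    [[0,0,0],[0,0,0],0.06],
    [[0,0,0],[0,0,0],0.0854],
    [[0,0,0],[0,0,0],0.0854],
    [[0,0,0],[0,0,0],0.0854],
    [[0,0,-0.0375],[0,0,0],0.0854],
    [[0,0,-0.1],[0,0,0],0.0854],
    [[0,0,-0.175],[0,0,0],0.0854],
    [[0,0,-0.25],[0,0,0],0.0854],
    [[-0.05,-0.0375,-0.275],[0,0,0],0.0854],
    [[-0.1125,-0.075,-0.275],[0,0,0],0.0854],
    [[-0.1619,-0.105,-0.275],[0,0,0],0.0854],
    [[-0.1619,-0.105,-0.275],[0,0,0],0.0854],
    [[-0.1619,-0.105,-0.275],[0,0,0],0.0854],
    [[-0.1619,-0.105,-0.275],[0,0,0],0.0854],
  ],
)

```text
clock: 21.6
tool_pos: [0.5731, 0.0707, 0.2534]
tcp_rot: [-0.0, -0.001, 1.0, 0.0]
ft_force: [0.1, 0.4, -0.2]
opening: 0.996
gripper_force: 0.0
```

```bash
python3 snap.py wG
```

```text
21.65 [0.5732 0.0707 0.2535] [ 0.     -0.0012  1.      0.    ] 0.9994806437870056
```

View pics/wG.png

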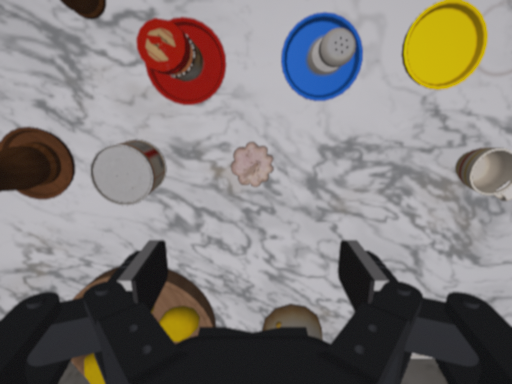

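Salt stands in the blue dish; garlic at (252,164) is centred between the fingers. Descend and grip.

In the tool's units: 0.2455 m / 0.8 = 0.3069, 0.225 m / 0.8 = 0.2813.

Emit:
servo_tool(
  force=25,
  plan=[
    [[0,0,0.0625],[0,0,0],0.0854],
    [[0,0,0.125],[0,0,0],0.0854],
    [[0,0,0.1875],[0,0,0],0.0854],
    [[0,0,0.2375],[0,0,0],0.0854],
    [[0,0,0.2813],[0,0,0],0.0854],
    [[0,0,0.3069],[0,0,0],0.0854],
    [[0,0,0.3069],[0,0,0],0.0854],
    [[0,0,0.3069],[0,0,0],0.0854],
    [[0,0,0.3069],[0,0,0],0.065],
    [[0,0,0.3069],[0,0,0],0.058],
    [[0,0,0.3069],[0,0,0],0.05],
    [[0,0,0.3069],[0,0,0],0.04],
    [[0,0,0.3069],[0,0,0],0.04],
    [[0,0,0.3069],[0,0,0],0.04],
    [[0,0,0.3069],[0,0,0],0.04],
  ],
)

```text
clock: 23.52
tool_pos: [0.5742, 0.07, 0.0088]
tcp_rot: [0.001, -0.001, 1.0, 0.0]
ft_force: [-2.8, -0.6, 9.1]
opening: 0.621
gripper_force: 24.6
```

In the tool's units: 0.2305 m / 0.8 = 0.2881, 0.144 m / 0.8 = 0.18.

Emit:
servo_tool(
  plan=[
    [[0,0,-0.025],[0,0,0],0.04],
    [[0,0,-0.075],[0,0,0],0.04],
    [[0,0,-0.125],[0,0,0],0.04],
    [[0,0.0125,-0.1625],[0,0,0],0.04],
    [[0.025,0.05,-0.175],[0,0,0],0.04],
    [[0.0625,0.1,-0.175],[0,0,0],0.04],
    [[0.1,0.1563,-0.175],[0,0,0],0.04],
    [[0.1375,0.2125,-0.175],[0,0,0],0.04],
    [[0.1625,0.2625,-0.175],[0,0,0],0.04],
    [[0.18,0.2881,-0.175],[0,0,0],0.04],
    [[0.18,0.2881,-0.175],[0,0,0],0.04],
    [[0.18,0.2881,-0.1375],[0,0,0],0.04],
    [[0.18,0.2881,-0.0875],[0,0,0],0.04],
    [[0.18,0.2881,-0.0438],[0,0,0],0.04],
    [[0.18,0.2881,-0.0188],[0,0,0],0.04],
    [[0.18,0.2881,-0.0188],[0,0,0],0.04],
  ],
)

```text
clock: 25.52
tool_pos: [0.4295, 0.2992, 0.0222]
tcp_rot: [-0.001, -0.0, 1.0, -0.001]
ft_force: [0.1, -0.2, 0.2]
opening: 0.626
gripper_force: 26.6
```

Run:
```python
from h import *
f=cam('scene')[0]
save(cv2.resize(f[120:220,140:265],(600,480)),'g1.png')
```

```text
(no output)
```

View pics/g1.png

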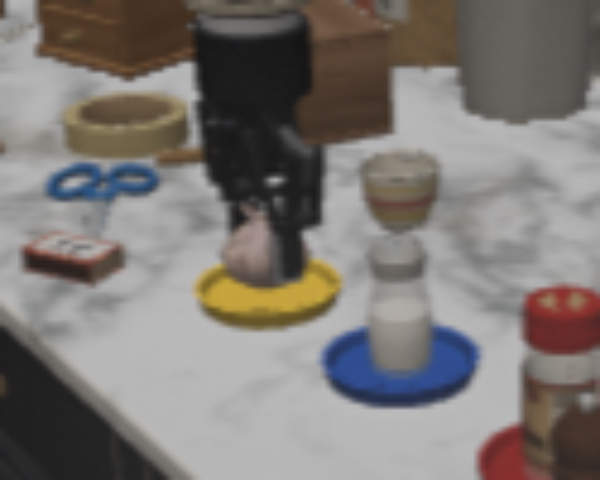

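Garlic held upright over the yellow dish. Lower the last 9 mm, release and rise.

In the tool's units: 0.009 m / 0.8 = 0.0113, 0.005 m / 0.8 = 0.0063.

Emit:
servo_tool(
  plan=[
    [[0,0,0.0063],[0,0,0],0.04],
    [[0,0,0.0113],[0,0,0],0.04],
    [[0,0,0.0113],[0,0,0],0.04],
    [[0,0,0.0113],[0,0,0],0.04],
  ],
)

```text
clock: 26.08
tool_pos: [0.4294, 0.3004, 0.0139]
tcp_rot: [0.0, -0.001, 1.0, 0.0]
ft_force: [-0.5, 0.6, -0.6]
opening: 0.62
gripper_force: 26.6
```

In the tool's units: -0.3 m / 0.8 = -0.375, -0.28 m / 0.8 = -0.35.

Emit:
servo_tool(
  plan=[
    [[0,0,0],[0,0,0],0.058],
    [[0,0,0],[0,0,0],0.066],
    [[0,0,0],[0,0,0],0.075],
    [[0,0,0],[0,0,0],0.0854],
    [[0,0,0],[0,0,0],0.0854],
    [[0,0,0],[0,0,0],0.0854],
    [[0,0,-0.025],[0,0,0],0.0854],
    [[0,0,-0.0625],[0,0,0],0.0854],
    [[0,0,-0.125],[0,0,0],0.0854],
    [[0,0,-0.2],[0,0,0],0.0854],
    [[0,0,-0.275],[0,0,0],0.0854],
    [[0,-0.0625,-0.35],[0,0,0],0.0854],
    [[0,-0.125,-0.375],[0,0,0],0.0854],
    [[0,-0.2,-0.375],[0,0,0],0.0854],
    [[0,-0.25,-0.375],[0,0,0],0.0854],
    [[0,-0.25,-0.375],[0,0,0],0.0854],
    [[0,-0.25,-0.375],[0,0,0],0.0854],
    [[0,-0.25,-0.375],[0,0,0],0.0854],
    [[0,-0.25,-0.375],[0,0,0],0.0854],
  ],
)

```text
clock: 28.45
tool_pos: [0.4297, 0.1011, 0.3137]
tcp_rot: [-0.0, -0.001, 1.0, 0.0]
ft_force: [-0.7, -0.2, 0.3]
opening: 0.996
gripper_force: 0.0
```

```bash
python3 snap.py wH
```

```text
28.5 [0.4297 0.1009 0.3137] [-0.0002 -0.0013  1.     -0.    ] 1.0014011979170434
```

View pics/wH.png

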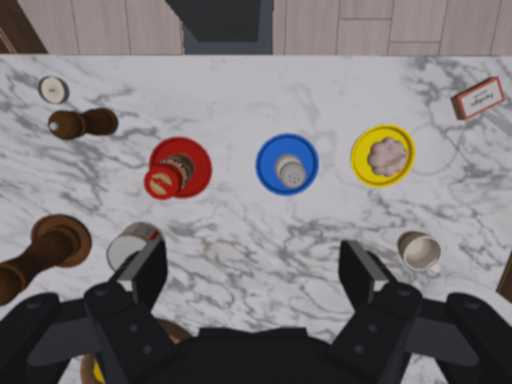

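All four stand in their dishes: garlic (388,157), salt cap (291,177), jar cap (163,183), mill in wood. Numeric check, then hand in if offsets are small.

Run:
```python
from h import *; import pickle
f,*C=pickle.load(open('pics/wH.pkl','rb'))
ok=True
for n,u,v,z,d in (('garlic',388,157,.033,(.430,.3004)),('salt',291.5,177,.094,(.4439,.1535)),('jar',162,183,.111,(.4493,-.0119))):
    p=onplane(*C,u,v,z)[:2]; e=np.linalg.norm(p-np.array(d)); ok&=e<.011; print(n,p,e)
if ok: print(manip.sign_off())
```

```text
garlic [0.42854469 0.29972412] 0.0016046026972411744
salt [0.44486278 0.15070968] 0.002951752130947788
jar [ 0.4490708  -0.01042084] 0.0014968105956081007
the job is handed in; nothing more can be done
None
```

The job is handed in: the pepper mill, salt shaker, spice jar and garlic each stand in the right dish, about 5 mm or less off centre by the camera views, and the tin and cup look undisturbed; no verdict came back at hand-in.

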